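# Put the scale's check weights away in order of size

### The arm

A 7-joint arm with a two-finger parallel gripper is mounted at the origin on a cart in front of the work surface, level with it; the furniture and walls round the work are solid. World frame = base frame: x ahead of the robot, y to its left, z up, the work surface at z = 0. Lengths are in mm, angles in rad, forces in N, time in s.
With the tool pointing down it reaches from about 425 to 875 mm from the base axis. Payload 8.4 kg.
Tool frame: the origin (TCP) lies midway between the tips of the shut fingers; the grasp point (between the pads) lies 19 mm behind it; z points along the fingers, y is the line along which they close (so a half turn about z gives the same grasp; the last joint's range is limited). The gripper opens to 87 mm and grips with 3 to 60 N. Pads are 19 mm wide; open, the fingers measure 117 mm over their backs; the gripper's body (75 mm by 190 mm) begins 51 mm behind the grasp point.
Start: joints at [-1.382, 0.333, 0.04, 1.465, -0.013, 1.343, -0.059], TCP at [184.5, 623.236, 222.546] pointing down, gripper open.
Joint ranges: [-2.58, 2.58], [-0.38, 2.09], [-1.3, 1.39], [0.25, 2.4], [-1.5, 4.64], [0.08, 2.09], [-2.65, 2.65]. Speed limits (rad/s): [2.22, 2.22, 2.79, 2.79, 3.14, 3.14, 3.14].

### API

Orientations are given as a unit quaternion [x, y, z, w].
In Python, from station import * gives the robot as it stands.
- The arm moves only by the tool carry_out, never from a script. Its argument "targets" is a list that holds one entry, the list of rows, each a list of 4 numbers: the shift along the tool's x, y, z scaled (see below), then the turn about the tool's z scaled (see below). A call has 1 to 10 rows; each row is the pose to reach, as a shift and turn from the pose commanded when the call began, along the tool's axes at that moment, turning the shorter way round; what a row does not reach only later rows make up. The controller multiplies each number of a shift by 500 mm and each number of a turn by 360 degrees. A row lasts 1/12 s, in which the tool goes at most 41.7 mm and 7.16 degrees, less where a joint would pass 70% of its speed; a pose out of reach is approached as far as the arm can. A call with a number of a shift or a turn outside -1 to 1 is refused whole. A call with a gripper value outside its range is refused whole. "claw" is the opening, from -1 (shut) to 1 (fully open), set as the call begins (left out, the last holds). The fingers move at their own pace and stop on an object; "force" is the grip in N (left out, the last holds). Time passes only in rows, so rows that repeat a pose let the fingers close. It gives the time, the measured TCP pose, the force, the opening and the grip force at its end, in the units of the state.
- observe(): the state, without advancing time (a new reading comes with each control period).
- read_camera(name): name is "side" or "top"; returns a dict with "pixels" (420x560x3 uint8, red, green, blue), "camera_matrix" (3x3 intrinsics, pixels), "D" ([k1, k2, p1, p2, k3] as OpenCV has them; the pictures are not rectified), "eye" and "attitude" of the camera in the world. Camera axes: x right, y down, z forward; pixel columns grow to the right and rows downward; lengths in mm; the calibration is good to about 2 mm. A picture is of the moment at which its call begins. There is no depth.
- job_done(): hands the job in; it is judged then, once.
Trained networks look in a picture, given as the dict that the camera call returned (one of the last four; its "shot" number tells which), for a name from the list of things; names that differ only in an ending like _2 or _b are one class to them, and where a whole thing is asked for, a point or a joint stands for the part that bears it (a point fixed in the world has none). Each returns a list of dicts, best first, with "confidence" (0 to 1); they miss things now and then, are a little off and sometimes report something else, mostly with a low value. They report only what shows in the picture. A call takes as long as a camera call.
- recognise(picture, query): "rect" ([centre column, centre row, width, height] as shares, 0 to 1, of the picture: columns of its width, rows of its height, round what is visible of it).
The state is a dict: "clock": time; "joint_positions": joint angles; "qvel": joint speeds; "joint_efforts": joint torques, N m; "tcp_pos": TCP position; "orientation": TCP orientation; "ft_force": force on the tool from outside, world axes, zero at the start; "torque": the same for the moment, N m; "grip_width": finger opening in mm; "finger_force": force on a finger pad.
Only numpy, scipy, OpenCV 4.12 (cv2) and the standard library are available. Lean on these libraries where they do the work, as an engineer would, in place of code of your own. Each camera call takes 0.05 s, during which the arm holds its last target. There are 200 camera calls.

### The job

The scale has been checked; put its four steel check weights away on the wooden rack board, one standing upright in the middle of each dark round mark, in order of size: the largest on the mark next to the upright end plate, then smaller and smaller to the smallest at the other end. Leave the glass jar standing where it is.

Things in the scene. Friction and masses are not known exactly. Their poses are not given: they have to be found in the camera images.
- weight_a: the largest of four check weights: an upright plain steel cylinder 50 mm in diameter and 56 mm high with a small knob (24 mm diameter) on top, 73 mm high in all, about 0.8 kg; stands loose on the table (a gripper body turned along x clears the 150 mm high scale). Origin: centre of its underside; z up along its axis
- weight_b: the second largest of four check weights: an upright plain steel cylinder 41 mm in diameter and 44 mm high with a small knob (20 mm diameter) on top, 59 mm high in all, about 0.43 kg; stands loose on the table (a gripper body turned along x clears the 150 mm high scale). Origin: centre of its underside; z up along its axis
- weight_c: the third largest of four check weights: an upright plain steel cylinder 33 mm in diameter and 34 mm high with a small knob (17 mm diameter) on top, 48 mm high in all, about 0.21 kg; stands loose on the table (a gripper body turned along x clears the 150 mm high scale). Origin: centre of its underside; z up along its axis
- weight_d: the smallest of four check weights: an upright plain steel cylinder 26 mm in diameter and 26 mm high with a small knob (14 mm diameter) on top, 39 mm high in all, about 0.1 kg; stands loose on the table (a gripper body turned along x clears the 150 mm high scale). Origin: centre of its underside; z up along its axis
- mark_1: number 1 in a row of four equal flat dark round marks (56 mm diameter) 74 mm apart on the fixed pale wooden rack board (84 x 390 mm, top 12 mm above the table). A white scale 150 mm high stands 50 mm or more behind the row: turn the gripper's body along the row. Origin: the mark's centre at the board's top, where a weight's underside rests; y along the row (from 4 to 1), z up
- mark_2: number 2 in a row of four equal flat dark round marks (56 mm diameter) 74 mm apart on the fixed pale wooden rack board (84 x 390 mm, top 12 mm above the table). A white scale 150 mm high stands 50 mm or more behind the row: turn the gripper's body along the row. Origin: the mark's centre at the board's top, where a weight's underside rests; y along the row (from 4 to 1), z up
- mark_3: number 3 in a row of four equal flat dark round marks (56 mm diameter) 74 mm apart on the fixed pale wooden rack board (84 x 390 mm, top 12 mm above the table). A white scale 150 mm high stands 50 mm or more behind the row: turn the gripper's body along the row. Origin: the mark's centre at the board's top, where a weight's underside rests; y along the row (from 4 to 1), z up
- mark_4: number 4 in a row of four equal flat dark round marks (56 mm diameter) 74 mm apart on the fixed pale wooden rack board (84 x 390 mm, top 12 mm above the table). A white scale 150 mm high stands 50 mm or more behind the row: turn the gripper's body along the row. Origin: the mark's centre at the board's top, where a weight's underside rests; y along the row (from 4 to 1), z up
- end_plate: upright dark wooden end plate, 76 mm wide across the board, 12 mm thick and 50 mm high with a rounded top, fixed on one end of the rack board (either end), its middle 66 mm beyond the centre of the last mark; at the other end there is only a flat 4 mm stud of 22 mm diameter. Origin: centre of its underside on the board's top; z up
- sauce_jar: green glass jar with a pale green twist lid, 64 mm diameter, 90 mm high, 0.3 kg, standing loose on the table to the right rear: a bystander. Origin: centre of its underside; z up

How it is judged (in metres and radians):
At the end, for the whole second after the job is handed in: Each weight stands upright (within 0.1 rad), at rest and released on its own mark, its centre within 12 mm of the mark's centre and its underside on the board (within 5 mm), in order of size from the largest on the mark next to the end plate to the smallest at the other end (((horizontal distance between end_plate and mark_1 below 0.1 m and horizontal distance between weight_a and mark_1 below 0.012 m and z of weight_a in the frame of mark_1 between -0.005 and 0.005 m and horizontal distance between weight_b and mark_2 below 0.012 m and z of weight_b in the frame of mark_2 between -0.005 and 0.005 m and horizontal distance between weight_c and mark_3 below 0.012 m and z of weight_c in the frame of mark_3 between -0.005 and 0.005 m and horizontal distance between weight_d and mark_4 below 0.012 m and z of weight_d in the frame of mark_4 between -0.005 and 0.005 m) or (horizontal distance between end_plate and mark_4 below 0.1 m and horizontal distance between weight_a and mark_4 below 0.012 m and z of weight_a in the frame of mark_4 between -0.005 and 0.005 m and horizontal distance between weight_b and mark_3 below 0.012 m and z of weight_b in the frame of mark_3 between -0.005 and 0.005 m and horizontal distance between weight_c and mark_2 below 0.012 m and z of weight_c in the frame of mark_2 between -0.005 and 0.005 m and horizontal distance between weight_d and mark_1 below 0.012 m and z of weight_d in the frame of mark_1 between -0.005 and 0.005 m)) and angle between each of weight_a, weight_b, weight_c, weight_d's own z axis and vertical below 0.1 rad and linear speed of each of weight_a, weight_b, weight_c, weight_d below 0.02 m/s); the robot touches nothing.
It fails at once if the glass jar is shifted by more than 30 mm or tipped (distance of sauce_jar from where it was at the start of the episode above 0.03 m or angle between sauce_jar's own z axis and vertical above 0.4 rad).
It also fails if it takes over 115 s, if anything falls off the work surface, if the arm or the gripper's body presses on something with over 40 N, if the wrist force passes 120 N, or if a joint passes its speed limit or range.

## Working session

There is one attempt and no reset: what is moved stays moved. The work goes in short steps, Python scripts to look and compute and a tool call to move; the robot and the scene stay as the last step left them, time stands still between calls to the robot, and variables do not carry over. Pictures are saved under pics/ and viewed, at most 14 in all, crops included, and the job is handed in when it is done.

Besides the shell and the picture viewer there is one more tool, called after "Request:" by a JSON object that holds its "name" and its "arguments", one argument or row to a line. carry_out: Moves the arm, as the interface text tells. Its arguments: {"type":"object","properties":{"targets":{"type":"array","items":{"type":"array","items":{"type":"array","items":{"type":"number","minimum":-1,"maximum":1}}}},"claw":{"type":"number"},"force":{"type":"number"}},"required":["targets"]}

```bash
mkdir -p pics
python3 - <<'E'
from station import *
import cv2
s=observe();print(s)
for n in("top","side"):
    p=read_camera(n);cv2.imwrite(f"pics/{n}0.png",cv2.cvtColor(p["pixels"],cv2.COLOR_RGB2BGR))
    print(n,p["camera_matrix"],p["D"],p["eye"],p["attitude"])
    for q in("weight_a","mark_1","end_plate","sauce_jar"):
        for r in recognise(p,q):
            c=r["rect"];print(q,round(r["confidence"],2),[round(c[0]*560),round(c[1]*420),round(c[2]*560),round(c[3]*420)])
E
```

```text
{'clock': 0.0, 'joint_positions': array([-1.38218624,  0.3338938 ,  0.0399273 ,  1.46627023, -0.01339638,
        1.34328613, -0.05849964]), 'qvel': array([ 1.28139109e-03, -2.54613393e-03, -6.68419170e-05, -1.20359318e-03,
       -1.36924083e-03,  1.86046361e-04,  1.07096519e-03]), 'joint_efforts': array([ 4.41866841e-04, -6.56347919e+01,  1.33541834e+00, -4.03811717e+01,
       -5.98153006e-02,  4.47965960e-02,  1.60243994e-04]), 'tcp_pos': array([184.43423976, 622.80171071, 221.67157779]), 'orientation': array([ 1.43441783e-01,  9.89658437e-01, -7.94003790e-04, -5.00788217e-05]), 'ft_force': array([-0.02720405,  0.3385974 , -0.49643748]), 'torque': array([ 0.02155331, -0.02586761,  0.02382665]), 'finger_force': 0.0, 'grip_width': 87.07758456167585}
top [[412.25614666   0.         275.11927302]
 [  0.         412.25614666 213.09440982]
 [  0.           0.           1.        ]] [-0.08256377  0.          0.          0.          0.        ] [ 375.12777197  123.97773338 1072.23215985] [-0.69860391  0.70834436 -0.07325285  0.06953322]
weight_a 0.91 [343, 181, 22, 24]
weight_a 0.54 [347, 218, 17, 17]
mark_1 0.66 [215, 267, 19, 26]
mark_1 0.66 [271, 269, 17, 18]
mark_1 0.63 [302, 266, 18, 20]
mark_1 0.62 [244, 267, 19, 21]
end_plate 0.57 [188, 265, 6, 32]
sauce_jar 0.83 [398, 175, 31, 29]
sauce_jar 0.22 [347, 219, 21, 22]
side [[413.12229615   0.         282.36314271]
 [  0.         413.12229615 207.0320011 ]
 [  0.           0.           1.        ]] [-0.05384149  0.          0.          0.          0.        ] [ 246.18342051 1064.41897194  454.25354808] [-0.12396956  0.82403632 -0.54463243  0.09471644]
weight_a 0.79 [236, 266, 15, 23]
weight_a 0.73 [264, 277, 18, 31]
weight_a 0.68 [296, 187, 13, 17]
mark_1 0.75 [317, 237, 25, 12]
mark_1 0.73 [325, 223, 25, 7]
end_plate 0.61 [298, 254, 34, 28]
sauce_jar 0.46 [280, 164, 16, 26]
```

Run:
```python
import cv2
for n,(x,y,w,h) in dict(top=(160,120,280,200),side=(190,140,200,180)).items():
    i=cv2.imread(f"pics/{n}0.png");f=800//w if w>200 else 3
    f=2.8 if n=="top" else 3.3
    cv2.imwrite(f"pics/{n}0c.png",cv2.resize(i[y:y+h,x:x+w],None,fx=f,fy=f,interpolation=2))
```

```text
(no output)
```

View pics/top0c.png

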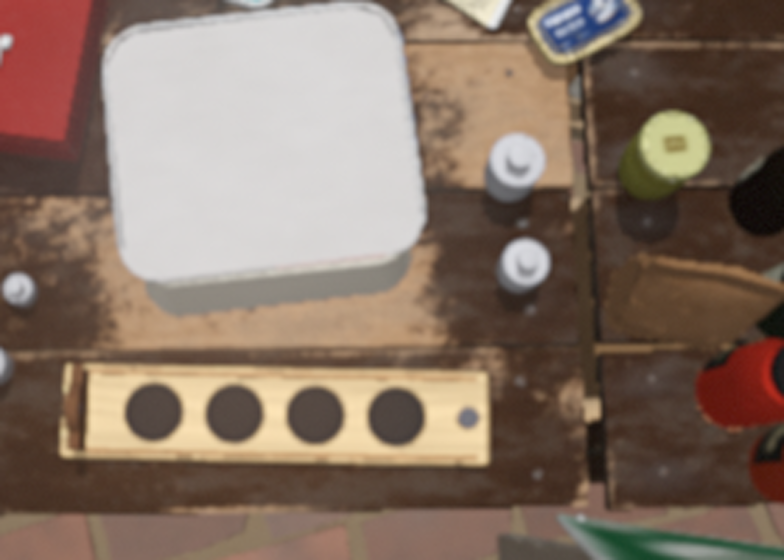

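View pics/side0c.png

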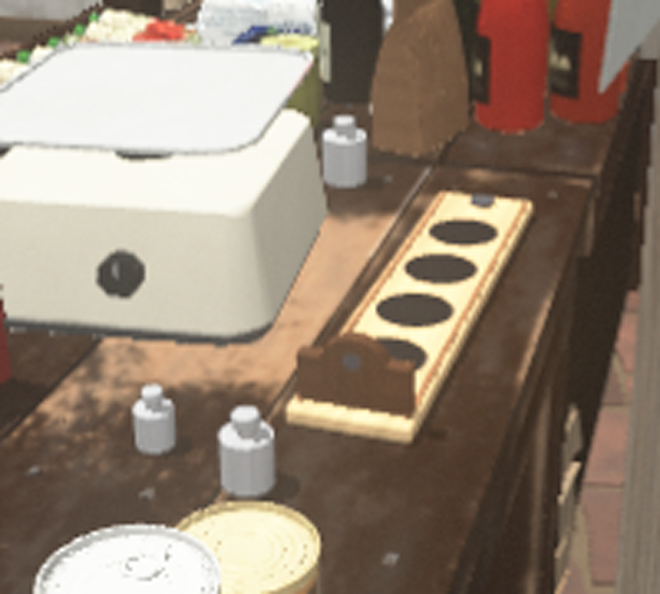

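View pics/top0.png

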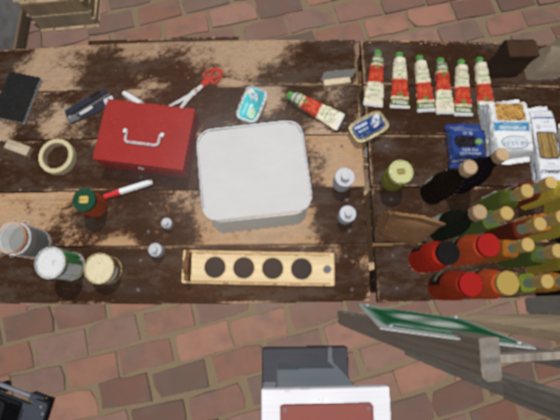

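```bash
cat > h.py <<'E'
from station import *
import cv2,numpy as np
from scipy.spatial.transform import Rotation as R
from scipy.optimize import least_squares
DIM=dict(a=(25,56,12,73),b=(20.5,44,10,59),c=(16.5,34,8.5,48),d=(13,26,7,39))
def ray(p,uv):
    q=cv2.undistortPoints(np.array(uv,float).reshape(-1,1,2),p["camera_matrix"],np.array(p["D"]))[:,0]
    return np.c_[q,np.ones(len(q))]@R.from_quat(p["attitude"]).as_matrix().T
def onz(p,uv,z):
    r=ray(p,uv);e=np.array(p["eye"]);return e+r*((z-e[2])/r[:,2])[:,None]
def proj(p,X):
    A=R.from_quat(p["attitude"]).as_matrix().T
    return cv2.projectPoints(np.array(X,float).reshape(-1,3),cv2.Rodrigues(A)[0],-A@np.array(p["eye"]),p["camera_matrix"],np.array(p["D"]))[0][:,0]
def sil(p,w,xy,z0=0):
    r,h,k,H=DIM[w];t=np.linspace(0,2*np.pi,40)
    ring=lambda r,z:np.c_[xy[0]+r*np.cos(t),xy[1]+r*np.sin(t),0*t+z0+z]
    m=np.zeros((420*4,560*4),np.uint8)
    for a in((ring(r,0),ring(r,h)),(ring(k,h),ring(k,H))):
        cv2.fillConvexPoly(m,cv2.convexHull(((proj(p,np.vstack(a))+.5)*4).astype(np.int32)),1)
    return cv2.resize(m.astype(np.float32),(560,420),interpolation=cv2.INTER_AREA)
def fit(p,w,xy,z0=0):
    """shift the model so that its silhouette centroid meets that of the bright grey blob; returns xy, area ratio"""
    im=p["pixels"].astype(float);g=(im.min(2)>105)&(np.ptp(im,axis=2)<40)
    xy=np.array(xy,float)
    for _ in range(6):
        s=sil(p,w,xy,z0);roi=cv2.dilate(s,np.ones((7,7)))>0
        n,l,st,ce=cv2.connectedComponentsWithStats((g&roi).astype(np.uint8))
        if n<2:return xy,0
        k=1+np.argmax(st[1:,4]);ys,xs=np.nonzero(s>0);ws=s[ys,xs]
        c=np.array([(xs*ws).sum(),(ys*ws).sum()])/ws.sum()
        z=z0+DIM[w][1]*.6;xy=xy+(onz(p,[ce[k]],z)-onz(p,[c],z))[0,:2]
    return xy,st[k,4]/s.sum()
def marks(p,uv):
    out=[]
    im=p["pixels"].max(2)
    for u,v in uv:
        u,v=int(u),int(v);m=(im<110).astype(np.uint8);m[:v-14]=0;m[v+15:]=0;m[:,:u-16]=0;m[:,u+17:]=0
        n,l,st,ce=cv2.connectedComponentsWithStats(m);k=l[v,u];out.append(np.r_[onz(p,[ce[k]],12)[0,:2],st[k,4]])
    return np.array(out)
E
python3 - <<'E'
from h import *
np.set_printoptions(precision=1,suppress=True)
t=read_camera("top");s=read_camera("side")
print(proj(t,[[0,0,0],[600,0,0]]))
M=marks(t,[(215,267),(244,267),(272,268),(302,268)]);print(M,np.diff(M[:,:2],axis=0),np.linalg.norm(np.diff(M[:,:2],axis=0),axis=1))
print("side",marks(s,[(330,210),(323,221),(315,234)]))
for w,u,v in(("a",(344,180),(0,0)),("b",(347,215),(296,187)),("c",(155,250),(264,277)),("d",(167,223),(236,266))):
    x0=onz(t,[u],30)[0,:2];print(w,x0,fit(t,w,x0))
    if v[0]:x0=onz(s,[v],25)[0,:2];print("  side",x0,fit(s,w,x0))
print("jar",onz(t,[(398,175)],70),"scale",onz(t,[(198,170),(311,170),(250,215)],150),"can",onz(t,[(102,268)],80),"plate",onz(t,[(188,265)],60))
E
```

```text
[[326.4 451.1]
 [318.9 210.7]]
[[454.  274.7 289. ]
 [452.  200.6 284. ]
 [449.4 126.5 288. ]
 [447.1  52.5 292. ]] [[ -2.  -74.1]
 [ -2.6 -74.1]
 [ -2.3 -74. ]] [74.1 74.1 74.1]
side [[446.9  56.1 107. ]
 [449.5 129.9 124. ]
 [451.9 203.8 162. ]]
a [675.3 -65.7] (array([682.9, -65.5]), np.float64(0.8585365853658536))
b [581.3 -68.9] (array([586.3, -70.5]), np.float64(0.9739130434782609))
  side [575.6 -59. ] (array([591.9, -47.8]), np.float64(1.5343988881167478))
c [496.9 424.7] (array([500. , 428.5]), np.float64(0.927694406548431))
  side [495.7 436. ] (array([498.6, 427.3]), np.float64(0.9429928741092637))
d [566.5 396.3] (array([570.8, 403.2]), np.float64(0.9545454545454546))
  side [564.  413.5] (array([568.9, 403.2]), np.float64(0.9531209531209531))
jar [[ 675.7 -198.    70. ]] scale [[669.6 296.8 150. ]
 [665.9  32.4 150. ]
 [560.6 175.1 150. ]] can [[448.2 539.3  80. ]] plate [[455.6 332.7  60. ]]
```

```bash
cat >> h.py <<'E'
def go(x,y,z,yaw):
    s=observe();A=R.from_quat(s["orientation"]).as_matrix();ty=np.degrees(np.arctan2(A[1,1],A[0,1]))
    d=A.T@(np.array([x,y,z])-s["tcp_pos"]);t=-((yaw-ty+90)%180-90)
    print(round(float(s["clock"]),1),"row",np.round(d/500,4),"turn",round(t/360,4),"rows",max(np.linalg.norm(d)/41.7,abs(t)/7.16).round(1),"j7",s["joint_positions"][6].round(2),"yaw",ty.round(1))
E
python3 -c "
from h import *
go(570,403,200,0)"
```

```text
0.6 row [-0.8643 -0.2035  0.0451] turn 0.2042 rows 10.7 j7 -0.06 yaw 73.5
```

Request:
{"name": "carry_out", "arguments": {
  "targets": [
    [[-0.8643, -0.2035, 0.045, 0.2042], [-0.8643, -0.2035, 0.045, 0.2042], [-0.8643, -0.2035, 0.045, 0.2042], [-0.8643, -0.2035, 0.045, 0.2042], [-0.8643, -0.2035, 0.045, 0.2042], [-0.8643, -0.2035, 0.045, 0.2042], [-0.8643, -0.2035, 0.045, 0.2042], [-0.8643, -0.2035, 0.045, 0.2042], [-0.8643, -0.2035, 0.045, 0.2042], [-0.8643, -0.2035, 0.045, 0.2042]]
  ],
  "claw": 0.1,
  "force": 25
}}

```text
clock: 1.43
tcp_pos: [547.3, 415.7, 201.7]
orientation: [0.697, 0.717, 0.0, -0.0]
ft_force: [0.7, 1.2, 0.5]
grip_width: 48.0
finger_force: 0.0
```

Request:
{"name": "carry_out", "arguments": {
  "targets": [
    [[0, 0, 0, 0], [0, 0, 0, 0]]
  ]
}}

```text
clock: 1.6
tcp_pos: [548.5, 413.8, 201.1]
orientation: [0.697, 0.717, -0.0, 0.001]
ft_force: [-0.9, 0.8, 0.2]
grip_width: 47.8
finger_force: 0.0
```

```bash
python3 -c "
from h import *
go(570,403,200,0);go(570,403,4,0)"
```

```text
1.6 row [-0.0227  0.0424  0.0022] turn 0.0043 rows 0.6 j7 -0.56 yaw 1.6
1.6 row [-0.022   0.0421  0.3942] turn 0.0043 rows 4.8 j7 -0.56 yaw 1.6
```

Request:
{"name": "carry_out", "arguments": {
  "targets": [
    [[-0.0225, 0.0423, 0.1, 0.0043], [-0.0225, 0.0423, 0.2, 0.0043], [-0.0225, 0.0423, 0.26, 0.0043], [-0.0225, 0.0423, 0.3, 0.0043], [-0.0225, 0.0423, 0.3, 0.0043], [-0.0225, 0.0423, 0.3, 0.0043]]
  ]
}}

```text
clock: 2.1
tcp_pos: [565.5, 406.9, 50.6]
orientation: [0.704, 0.71, -0.001, -0.0]
ft_force: [0.0, 0.4, 1.1]
grip_width: 47.9
finger_force: 0.0
```

```bash
python3 -c "
from h import *
go(570,403,4,0)"
```

```text
2.1 row [-0.0078  0.0091  0.0932] turn 0.0013 rows 1.1 j7 -0.52 yaw 0.5
```

Request:
{"name": "carry_out", "arguments": {
  "targets": [
    [[0, 0, 0.04, 0], [0, 0, 0.05, 0], [0, 0, 0.05, 0], [0, 0, 0.05, 0]]
  ]
}}

```text
clock: 2.43
tcp_pos: [567.8, 407.2, 28.5]
orientation: [0.705, 0.709, 0.001, -0.0]
ft_force: [0.4, 0.7, 0.8]
grip_width: 47.8
finger_force: 0.0
```

```bash
python3 -c "
from h import *
go(570,403,4,0)"
```

```text
2.4 row [-0.0085  0.0043  0.049 ] turn 0.0011 rows 0.6 j7 -0.51 yaw 0.4
```

Request:
{"name": "carry_out", "arguments": {
  "targets": [
    [[-0.008, 0.004, 0.02, 0.001], [-0.008, 0.004, 0.049, 0.001], [-0.008, 0.004, 0.049, 0.001], [-0.008, 0.004, 0.049, 0.001]]
  ]
}}

```text
clock: 2.77
tcp_pos: [569.3, 401.7, 1.0]
orientation: [0.707, 0.707, -0.0, 0.0]
ft_force: [-0.1, -0.4, 0.3]
grip_width: 47.9
finger_force: 0.0
```

```bash
python3 -c "
from h import *
go(570,403,4,0)"
```

```text
2.8 row [ 0.0026  0.0013 -0.0059] turn -0.0001 rows 0.1 j7 -0.5 yaw -0.1
```

Request:
{"name": "carry_out", "arguments": {
  "targets": [
    [[0.002, 0.001, -0.005, 0], [0.002, 0.001, -0.005, 0], [0.002, 0.001, -0.005, 0], [0.002, 0.001, -0.005, 0], [0.002, 0.001, -0.005, 0]]
  ],
  "claw": -1
}}

```text
clock: 3.18
tcp_pos: [569.7, 403.3, 4.4]
orientation: [0.707, 0.707, -0.0, -0.0]
ft_force: [0.0, 0.2, -0.3]
grip_width: 25.2
finger_force: 25.0
```

Request:
{"name": "carry_out", "arguments": {
  "targets": [
    [[0, 0, 0, 0], [0, 0, 0, 0], [0, 0, 0, 0], [0, 0, 0, 0]]
  ]
}}

```text
clock: 3.52
tcp_pos: [569.8, 403.3, 4.4]
orientation: [0.707, 0.707, -0.0, -0.0]
ft_force: [-0.2, -0.2, -0.5]
grip_width: 25.2
finger_force: 25.0
```

```bash
python3 -c "
from h import *
go(570,403,160,0)
go(447,54,160,88.2)"
```

```text
3.5 row [-0.0006  0.0004 -0.3112] turn -0.0 rows 3.7 j7 -0.5 yaw -0.0
3.5 row [-0.6986 -0.2454 -0.3111] turn -0.245 rows 12.3 j7 -0.5 yaw -0.0
```

Request:
{"name": "carry_out", "arguments": {
  "targets": [
    [[0, 0, -0.04, 0], [0, 0, -0.1, 0], [0, 0, -0.18, 0], [0, 0, -0.26, 0], [0, 0, -0.34, 0], [0, 0, -0.36, 0], [0, 0, -0.36, 0]]
  ]
}}

```text
clock: 4.1
tcp_pos: [571.8, 404.2, 189.3]
orientation: [0.707, 0.707, 0.004, 0.0]
ft_force: [0.2, -0.6, -1.5]
grip_width: 25.5
finger_force: 25.0
```

Request:
{"name": "carry_out", "arguments": {
  "targets": [
    [[-0.6986, -0.2454, 0, -0.245], [-0.6986, -0.2454, 0, -0.245], [-0.6986, -0.2454, 0, -0.245], [-0.6986, -0.2454, 0, -0.245], [-0.6986, -0.2454, 0, -0.245], [-0.6986, -0.2454, 0, -0.245], [-0.6986, -0.2454, 0, -0.245], [-0.6986, -0.2454, 0, -0.245], [-0.6986, -0.2454, 0, -0.245], [-0.6986, -0.2454, 0, -0.245]]
  ]
}}

```text
clock: 4.93
tcp_pos: [444.2, 46.9, 183.0]
orientation: [0.161, 0.987, -0.001, -0.001]
ft_force: [0.0, -0.0, -1.1]
grip_width: 25.4
finger_force: 25.0
```

Request:
{"name": "carry_out", "arguments": {
  "targets": [
    [[0, 0, 0, 0], [0, 0, 0, 0], [0, 0, 0, 0]]
  ]
}}

```text
clock: 5.18
tcp_pos: [446.9, 55.0, 183.8]
orientation: [0.161, 0.987, -0.0, -0.0]
ft_force: [-0.7, 1.2, -0.5]
grip_width: 25.4
finger_force: 25.0
```

```bash
python3 -c "
from h import *
go(447,54,80,88.2)"
```

```text
5.2 row [-0.001  -0.0017  0.2076] turn -0.0465 rows 2.5 j7 0.99 yaw 71.5
```

Request:
{"name": "carry_out", "arguments": {
  "targets": [
    [[-0.001, -0.0017, 0.06, -0.0465], [-0.001, -0.0017, 0.14, -0.0465], [-0.001, -0.0017, 0.2, -0.0465], [-0.001, -0.0017, 0.24, -0.0465], [-0.001, -0.0017, 0.26, -0.0465], [-0.001, -0.0017, 0.26, -0.0465], [-0.001, -0.0017, 0.26, -0.0465], [-0.001, -0.0017, 0.26, -0.0465], [-0.001, -0.0017, 0.26, -0.0465]]
  ]
}}

```text
clock: 5.93
tcp_pos: [448.4, 53.5, 55.8]
orientation: [0.015, 1.0, 0.0, 0.001]
ft_force: [0.4, 0.5, -1.2]
grip_width: 25.2
finger_force: 25.0
```

```bash
python3 -c "
from h import *
go(447,54,17,88.2)"
```

```text
5.9 row [0.003  0.0008 0.0776] turn 0.0003 rows 0.9 j7 1.38 yaw 88.3
```

Request:
{"name": "carry_out", "arguments": {
  "targets": [
    [[0.002, 0.0008, 0.03, 0], [0.002, 0.0008, 0.055, 0], [0.002, 0.0008, 0.07, 0], [0.002, 0.0008, 0.0776, 0], [0.002, 0.0008, 0.0776, 0], [0.002, 0.0008, 0.0776, 0], [0.002, 0.0008, 0.0776, 0]]
  ]
}}

```text
clock: 6.52
tcp_pos: [446.7, 53.6, 16.2]
orientation: [0.015, 1.0, 0.0, 0.0]
ft_force: [0.1, 0.6, -0.3]
grip_width: 25.7
finger_force: 25.0
```

```bash
python3 -c "
from h import *
go(447,54,17,88.2);print(observe()['ft_force'])
t=read_camera('top');print(fit(t,'d',(447,54),12))
cv2.imwrite('pics/t1.png',cv2.resize(cv2.cvtColor(t['pixels'],4)[220:310,180:360],None,fx=3,fy=3))"
```

```text
6.5 row [-0.0005  0.0008 -0.0015] turn 0.0004 rows 0.0 j7 1.43 yaw 88.3
[ 0.13661927  0.59251202 -0.25872298]
(array([447.,  54.]), 0)
```

Request:
{"name": "carry_out", "arguments": {
  "targets": [
    [[0, 0, 0, 0], [0, 0, 0, 0], [0, 0, 0, 0], [0, 0, 0, 0], [0, 0, 0, 0]]
  ],
  "claw": 0.1
}}

```text
clock: 6.98
tcp_pos: [446.3, 53.5, 15.7]
orientation: [0.014, 1.0, -0.0, 0.0]
ft_force: [-0.5, -0.1, 0.4]
grip_width: 45.6
finger_force: 0.0
```

Request:
{"name": "carry_out", "arguments": {
  "targets": [
    [[0, 0, -0.03, 0], [0, 0, -0.1, 0], [0, 0, -0.18, 0], [0, 0, -0.26, 0], [0, 0, -0.34, 0], [0, 0, -0.36, 0], [0, 0, -0.36, 0], [0, 0, -0.36, 0]]
  ]
}}

```text
clock: 7.65
tcp_pos: [446.4, 53.7, 195.7]
orientation: [0.014, 1.0, 0.0, 0.0]
ft_force: [-0.6, 0.4, -0.2]
grip_width: 47.8
finger_force: 0.0
```

```bash
python3 -c "
from h import *
go(499,428,195,0)"
```

```text
7.7 row [-0.0837  0.7514  0.0019] turn 0.2454 rows 12.3 j7 1.28 yaw 88.4
```

Request:
{"name": "carry_out", "arguments": {
  "targets": [
    [[-0.0837, 0.7514, 0, 0.2454], [-0.0837, 0.7514, 0, 0.2454], [-0.0837, 0.7514, 0, 0.2454], [-0.0837, 0.7514, 0, 0.2454], [-0.0837, 0.7514, 0, 0.2454], [-0.0837, 0.7514, 0, 0.2454], [-0.0837, 0.7514, 0, 0.2454], [-0.0837, 0.7514, 0, 0.2454], [-0.0837, 0.7514, 0, 0.2454], [-0.0837, 0.7514, 0, 0.2454]]
  ],
  "claw": 0.25
}}

```text
clock: 8.48
tcp_pos: [495.7, 435.3, 191.1]
orientation: [0.593, 0.805, -0.002, -0.001]
ft_force: [-2.3, 0.1, -1.4]
grip_width: 54.6
finger_force: 0.0
```

Request:
{"name": "carry_out", "arguments": {
  "targets": [
    [[0, 0, 0, 0.046], [0, 0, 0, 0.046], [0, 0, 0, 0.046], [0, 0, 0, 0.046], [0, 0, 0, 0.046]]
  ]
}}

```text
clock: 8.9
tcp_pos: [498.4, 427.2, 193.5]
orientation: [0.703, 0.711, -0.002, 0.0]
ft_force: [-0.2, 0.2, 0.9]
grip_width: 54.3
finger_force: 0.0
```

```bash
python3 -c "
from h import *
go(499,428,60,0)
t=read_camera('top');print(fit(t,'d',(447,54),12));print([fit(t,'d',(447+i,54+j),12) for i in(-5,5) for j in (-5,5)])"
```

```text
8.9 row [0.0022 0.0016 0.267 ] turn 0.0018 rows 3.2 j7 -0.66 yaw 0.6
(array([448.00540886,  51.58236988]), np.float64(1.2402306213965406))
[(array([447.98871957,  51.61118287]), np.float64(1.2402306213965406)), (array([447.96080393,  51.54810236]), np.float64(1.2394366197183098)), (array([447.99040392,  51.60080479]), np.float64(1.237851662404092)), (array([447.9875082 ,  51.53201666]), np.float64(1.237851662404092))]
```

Request:
{"name": "carry_out", "arguments": {
  "targets": [
    [[0.001, 0.001, 0.07, 0.0015], [0.001, 0.001, 0.14, 0.0015], [0.001, 0.001, 0.22, 0.0015], [0.001, 0.001, 0.27, 0.0015], [0.001, 0.001, 0.27, 0.0015], [0.001, 0.001, 0.27, 0.0015], [0.001, 0.001, 0.27, 0.0015]]
  ]
}}

```text
clock: 9.53
tcp_pos: [500.5, 428.8, 62.5]
orientation: [0.707, 0.707, 0.001, 0.0]
ft_force: [0.3, 0.8, 0.5]
grip_width: 54.1
finger_force: 0.0
```

```bash
python3 -c "
from h import *
go(499,428,5,0)"
```

```text
9.5 row [-0.0018 -0.0031  0.1149] turn 0.0001 rows 1.4 j7 -0.63 yaw 0.0
```

Request:
{"name": "carry_out", "arguments": {
  "targets": [
    [[0, -0.002, 0.04, 0], [0, -0.002, 0.08, 0], [0, -0.002, 0.105, 0], [0, -0.002, 0.113, 0], [0, -0.002, 0.113, 0], [0, -0.002, 0.113, 0], [0, -0.002, 0.113, 0]]
  ]
}}

```text
clock: 10.12
tcp_pos: [499.3, 429.0, 5.7]
orientation: [0.707, 0.707, 0.001, 0.0]
ft_force: [-0.2, -0.4, -0.1]
grip_width: 54.4
finger_force: 0.0
```

Request:
{"name": "carry_out", "arguments": {
  "targets": [
    [[0, 0, 0, 0], [0, 0, 0, 0], [0, 0, 0, 0], [0, 0, 0, 0], [0, 0, 0, 0], [0, 0, 0, 0], [0, 0, 0, 0]]
  ],
  "claw": -1,
  "force": 30
}}

```text
clock: 10.7
tcp_pos: [498.5, 428.4, 4.4]
orientation: [0.707, 0.707, 0.0, -0.0]
ft_force: [0.2, -0.4, 2.8]
grip_width: 32.1
finger_force: 30.0
```

```bash
python3 -c "
from h import *
go(449.5,128,185,88.2)"
```

```text
10.7 row [-0.6007 -0.098  -0.3613] turn -0.245 rows 12.3 j7 -0.61 yaw 0.0
```

Request:
{"name": "carry_out", "arguments": {
  "targets": [
    [[0, 0, -0.04, 0], [0, 0, -0.1, 0], [0, 0, -0.18, 0], [0, 0, -0.26, 0], [0, 0, -0.34, 0], [0, 0, -0.36, 0], [0, 0, -0.36, 0]]
  ]
}}

```text
clock: 11.28
tcp_pos: [500.0, 429.4, 188.1]
orientation: [0.707, 0.707, 0.003, -0.0]
ft_force: [-0.0, 0.3, -2.7]
grip_width: 31.9
finger_force: 30.0
```

Request:
{"name": "carry_out", "arguments": {
  "targets": [
    [[-0.6007, -0.098, 0, -0.245], [-0.6007, -0.098, 0, -0.245], [-0.6007, -0.098, 0, -0.245], [-0.6007, -0.098, 0, -0.245], [-0.6007, -0.098, 0, -0.245], [-0.6007, -0.098, 0, -0.245], [-0.6007, -0.098, 0, -0.245], [-0.6007, -0.098, 0, -0.245], [-0.6007, -0.098, 0, -0.245], [-0.6007, -0.098, 0, -0.245]]
  ]
}}

```text
clock: 12.12
tcp_pos: [448.2, 126.3, 182.2]
orientation: [0.158, 0.987, -0.001, -0.001]
ft_force: [-0.1, 0.8, -2.3]
grip_width: 32.4
finger_force: 30.0
```

Request:
{"name": "carry_out", "arguments": {
  "targets": [
    [[0, 0, 0, -0.046], [0, 0, 0, -0.046], [0, 0, 0, -0.046], [0, 0, 0, -0.046], [0, 0, 0, -0.046]]
  ]
}}

```text
clock: 12.53
tcp_pos: [448.5, 127.7, 182.6]
orientation: [0.017, 1.0, -0.001, -0.001]
ft_force: [0.3, 0.1, -2.3]
grip_width: 32.3
finger_force: 30.0
```

```bash
python3 -c "
from h import *
go(449.5,128,55,88.2)"
```

```text
12.5 row [-0.0025  0.001   0.2551] turn -0.0003 rows 3.1 j7 1.15 yaw 88.1
```

Request:
{"name": "carry_out", "arguments": {
  "targets": [
    [[-0.001, 0.001, 0.06, 0], [-0.001, 0.001, 0.14, 0], [-0.001, 0.001, 0.2, 0], [-0.001, 0.001, 0.24, 0], [-0.001, 0.001, 0.255, 0], [-0.001, 0.001, 0.255, 0], [-0.001, 0.001, 0.255, 0]]
  ]
}}

```text
clock: 13.12
tcp_pos: [450.2, 128.4, 57.0]
orientation: [0.016, 1.0, -0.0, -0.0]
ft_force: [-0.1, -1.0, 0.0]
grip_width: 32.5
finger_force: 30.0
```

```bash
python3 -c "
from h import *
go(449.5,128,17,88.2)"
```

```text
13.1 row [ 0.0013 -0.0008  0.08  ] turn -0.0002 rows 1.0 j7 1.24 yaw 88.1
```

Request:
{"name": "carry_out", "arguments": {
  "targets": [
    [[0.001, -0.0005, 0.03, 0], [0.001, -0.0005, 0.055, 0], [0.001, -0.0005, 0.07, 0], [0.001, -0.0005, 0.0785, 0], [0.001, -0.0005, 0.0785, 0], [0.001, -0.0005, 0.0785, 0], [0.001, -0.0005, 0.0785, 0]]
  ]
}}

```text
clock: 13.7
tcp_pos: [450.1, 128.4, 18.2]
orientation: [0.016, 1.0, 0.0, 0.001]
ft_force: [0.3, -0.7, -2.4]
grip_width: 32.3
finger_force: 30.0
```

Request:
{"name": "carry_out", "arguments": {
  "targets": [
    [[0, 0, 0, 0], [0, 0, 0, 0], [0, 0, 0, 0], [0, 0, 0, 0], [0, 0, 0, 0]]
  ],
  "claw": 0.15
}}

```text
clock: 14.12
tcp_pos: [449.7, 128.3, 17.6]
orientation: [0.016, 1.0, 0.0, 0.0]
ft_force: [0.3, -0.3, -0.1]
grip_width: 49.0
finger_force: 0.0
```

Request:
{"name": "carry_out", "arguments": {
  "targets": [
    [[0, 0, -0.03, 0], [0, 0, -0.1, 0], [0, 0, -0.18, 0], [0, 0, -0.26, 0], [0, 0, -0.34, 0], [0, 0, -0.38, 0], [0, 0, -0.38, 0], [0, 0, -0.38, 0]]
  ]
}}

```text
clock: 14.78
tcp_pos: [450.1, 128.5, 208.6]
orientation: [0.016, 1.0, 0.001, 0.001]
ft_force: [-1.2, 0.5, -0.3]
grip_width: 49.7
finger_force: 0.0
```

```bash
python3 -c "
from h import *
go(586.5,-70,205,0)"
```

```text
14.8 row [-0.2851 -0.3883  0.0072] turn 0.245 rows 12.3 j7 1.15 yaw 88.2
```

Request:
{"name": "carry_out", "arguments": {
  "targets": [
    [[-0.2851, -0.3883, 0, 0.245], [-0.2851, -0.3883, 0, 0.245], [-0.2851, -0.3883, 0, 0.245], [-0.2851, -0.3883, 0, 0.245], [-0.2851, -0.3883, 0, 0.245], [-0.2851, -0.3883, 0, 0.245], [-0.2851, -0.3883, 0, 0.245], [-0.2851, -0.3883, 0, 0.245], [-0.2851, -0.3883, 0, 0.245], [-0.2851, -0.3883, 0, 0.245]]
  ],
  "claw": 0.42
}}

```text
clock: 15.62
tcp_pos: [585.0, -70.9, 205.6]
orientation: [0.601, 0.799, -0.001, -0.001]
ft_force: [0.0, 0.4, 0.7]
grip_width: 61.7
finger_force: 0.0
```

Request:
{"name": "carry_out", "arguments": {
  "targets": [
    [[0, 0, 0, 0.046], [0, 0, 0, 0.046], [0, 0, 0, 0.046], [0, 0, 0, 0.046], [0, 0, 0, 0.046]]
  ]
}}

```text
clock: 16.03
tcp_pos: [585.2, -70.4, 206.2]
orientation: [0.706, 0.708, -0.001, -0.0]
ft_force: [1.0, 0.9, -1.0]
grip_width: 61.6
finger_force: 0.0
```

```bash
python3 -c "
from h import *
go(586.5,-70,80,0)
s=read_camera('side');im=s['pixels'];cv2.imwrite('pics/s1.png',cv2.resize(cv2.cvtColor(im,4)[150:290,220:370],None,fx=4,fy=4,interpolation=2))
print(fit(s,'c',(449.5,130),12),fit(s,'d',(447,55),12))"
```

```text
16.0 row [0.0009 0.0031 0.2524] turn 0.0003 rows 3.0 j7 0.24 yaw 0.1
(array([449.40032667, 111.55004373]), np.float64(1.3436692506459949)) (array([451.25316776,  81.9557688 ]), np.float64(1.7662337662337662))
```

View pics/s1.png

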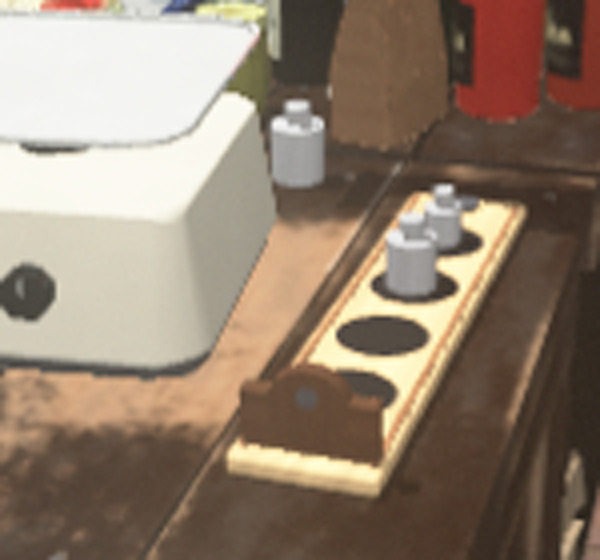

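The side view shows c and d upright inside their marks (c's foot at crop (411,288), its mark centred at about (414,286)). b and a are still behind. I'm going down on b now.

Request:
{"name": "carry_out", "arguments": {
  "targets": [
    [[0.0005, 0.002, 0.07, 0], [0.0005, 0.002, 0.14, 0], [0.0005, 0.002, 0.21, 0], [0.0005, 0.002, 0.25, 0], [0.0005, 0.002, 0.25, 0], [0.0005, 0.002, 0.25, 0], [0.0005, 0.002, 0.25, 0]]
  ]
}}

```text
clock: 16.67
tcp_pos: [587.7, -70.6, 83.9]
orientation: [0.707, 0.707, 0.0, 0.001]
ft_force: [0.0, -0.6, 1.0]
grip_width: 61.6
finger_force: 0.0
```

```bash
python3 -c "
from h import *
go(586.5,-70,12,0)"
```

```text
16.7 row [ 0.0012 -0.0026  0.1437] turn 0.0001 rows 1.7 j7 0.33 yaw 0.0
```

Request:
{"name": "carry_out", "arguments": {
  "targets": [
    [[0.001, -0.001, 0.04, 0], [0.001, -0.001, 0.08, 0], [0.001, -0.001, 0.12, 0], [0.001, -0.001, 0.14, 0], [0.001, -0.001, 0.14, 0], [0.001, -0.001, 0.14, 0], [0.001, -0.001, 0.14, 0]]
  ]
}}

```text
clock: 17.25
tcp_pos: [587.5, -69.9, 14.1]
orientation: [0.707, 0.707, 0.001, 0.001]
ft_force: [-0.1, 0.6, 0.4]
grip_width: 61.7
finger_force: 0.0
```

Request:
{"name": "carry_out", "arguments": {
  "targets": [
    [[0, 0, 0, 0], [0, 0, 0, 0], [0, 0, 0, 0], [0, 0, 0, 0], [0, 0, 0, 0], [0, 0, 0, 0], [0, 0, 0, 0]]
  ],
  "claw": -1,
  "force": 40
}}

```text
clock: 17.83
tcp_pos: [585.8, -69.6, 12.6]
orientation: [0.707, 0.707, -0.0, -0.0]
ft_force: [-3.7, 0.2, 6.3]
grip_width: 40.2
finger_force: 40.0
```

```bash
python3 -c "
from h import *
go(452,202,205,88.2)"
```

```text
17.8 row [ 0.5434 -0.268  -0.3843] turn -0.245 rows 12.3 j7 0.39 yaw -0.0
```

Request:
{"name": "carry_out", "arguments": {
  "targets": [
    [[0, 0, -0.04, 0], [0, 0, -0.1, 0], [0, 0, -0.18, 0], [0, 0, -0.26, 0], [0, 0, -0.34, 0], [0, 0, -0.385, 0], [0, 0, -0.385, 0], [0, 0, -0.385, 0]]
  ]
}}

```text
clock: 18.5
tcp_pos: [586.7, -69.4, 205.4]
orientation: [0.707, 0.707, 0.001, 0.0]
ft_force: [-0.6, 0.4, -5.3]
grip_width: 40.0
finger_force: 40.0
```

Request:
{"name": "carry_out", "arguments": {
  "targets": [
    [[0.5434, -0.268, 0, -0.245], [0.5434, -0.268, 0, -0.245], [0.5434, -0.268, 0, -0.245], [0.5434, -0.268, 0, -0.245], [0.5434, -0.268, 0, -0.245], [0.5434, -0.268, 0, -0.245], [0.5434, -0.268, 0, -0.245], [0.5434, -0.268, 0, -0.245], [0.5434, -0.268, 0, -0.245], [0.5434, -0.268, 0, -0.245]]
  ]
}}

```text
clock: 19.33
tcp_pos: [450.2, 203.0, 202.4]
orientation: [0.155, 0.988, -0.001, -0.001]
ft_force: [-0.2, -0.3, -3.7]
grip_width: 40.3
finger_force: 40.0
```

Request:
{"name": "carry_out", "arguments": {
  "targets": [
    [[0, 0, 0, -0.046], [0, 0, 0, -0.046], [0, 0, 0, -0.046], [0, 0, 0, -0.046], [0, 0, 0, -0.046]]
  ]
}}

```text
clock: 19.75
tcp_pos: [451.3, 201.7, 203.2]
orientation: [0.017, 1.0, -0.001, -0.001]
ft_force: [-0.1, 0.6, -3.6]
grip_width: 40.3
finger_force: 40.0
```

```bash
python3 -c "
from h import *
go(452,202,65,88.2)"
```

```text
19.8 row [-0.0019  0.0012  0.2763] turn -0.0003 rows 3.3 j7 1.04 yaw 88.1
```

Request:
{"name": "carry_out", "arguments": {
  "targets": [
    [[-0.001, 0.001, 0.06, 0], [-0.001, 0.001, 0.14, 0], [-0.001, 0.001, 0.21, 0], [-0.001, 0.001, 0.26, 0], [-0.001, 0.001, 0.276, 0], [-0.001, 0.001, 0.276, 0], [-0.001, 0.001, 0.276, 0]]
  ]
}}

```text
clock: 20.33
tcp_pos: [453.1, 202.6, 67.5]
orientation: [0.016, 1.0, -0.0, 0.0]
ft_force: [0.4, 1.6, -3.7]
grip_width: 40.2
finger_force: 40.0
```

```bash
python3 -c "
from h import *
go(452,202,24.6,88.2)"
```

```text
20.3 row [ 0.0023 -0.0012  0.0857] turn -0.0002 rows 1.0 j7 1.14 yaw 88.1
```

Request:
{"name": "carry_out", "arguments": {
  "targets": [
    [[0.001, -0.0008, 0.03, 0], [0.001, -0.0008, 0.055, 0], [0.001, -0.0008, 0.075, 0], [0.001, -0.0008, 0.084, 0], [0.001, -0.0008, 0.084, 0], [0.001, -0.0008, 0.084, 0], [0.001, -0.0008, 0.084, 0]]
  ]
}}

```text
clock: 20.92
tcp_pos: [452.8, 202.5, 25.8]
orientation: [0.016, 1.0, 0.0, 0.0]
ft_force: [0.6, -0.5, -4.6]
grip_width: 39.6
finger_force: 40.0
```

Request:
{"name": "carry_out", "arguments": {
  "targets": [
    [[0, 0, 0, 0], [0, 0, 0, 0], [0, 0, 0, 0], [0, 0, 0, 0], [0, 0, 0, 0]]
  ],
  "claw": 0.3
}}

```text
clock: 21.33
tcp_pos: [452.5, 202.3, 25.2]
orientation: [0.016, 1.0, 0.0, 0.0]
ft_force: [-0.4, -1.1, 0.4]
grip_width: 55.7
finger_force: 0.0
```

Request:
{"name": "carry_out", "arguments": {
  "targets": [
    [[0, 0, -0.03, 0], [0, 0, -0.1, 0], [0, 0, -0.18, 0], [0, 0, -0.26, 0], [0, 0, -0.34, 0], [0, 0, -0.37, 0], [0, 0, -0.37, 0], [0, 0, -0.37, 0]]
  ]
}}

```text
clock: 22.0
tcp_pos: [452.6, 202.5, 210.5]
orientation: [0.016, 1.0, 0.001, 0.001]
ft_force: [0.1, -0.0, -0.8]
grip_width: 56.7
finger_force: 0.0
```

```bash
python3 -c "
from h import *
go(682,-66,210,0)"
```

```text
22.0 row [-0.4755 -0.5221  0.0008] turn 0.245 rows 12.3 j7 1.04 yaw 88.2
```

Request:
{"name": "carry_out", "arguments": {
  "targets": [
    [[-0.4755, -0.5221, 0, 0.245], [-0.4755, -0.5221, 0, 0.245], [-0.4755, -0.5221, 0, 0.245], [-0.4755, -0.5221, 0, 0.245], [-0.4755, -0.5221, 0, 0.245], [-0.4755, -0.5221, 0, 0.245], [-0.4755, -0.5221, 0, 0.245], [-0.4755, -0.5221, 0, 0.245], [-0.4755, -0.5221, 0, 0.245], [-0.4755, -0.5221, 0, 0.245]]
  ],
  "claw": 0.75
}}

```text
clock: 22.83
tcp_pos: [682.0, -72.4, 207.1]
orientation: [0.603, 0.798, -0.003, 0.0]
ft_force: [-0.3, -0.2, -0.1]
grip_width: 76.1
finger_force: 0.0
```

Request:
{"name": "carry_out", "arguments": {
  "targets": [
    [[0, 0, 0, 0.046], [0, 0, 0, 0.046], [0, 0, 0, 0.046], [0, 0, 0, 0.046], [0, 0, 0, 0.046]]
  ]
}}

```text
clock: 23.25
tcp_pos: [681.0, -66.4, 208.2]
orientation: [0.707, 0.708, -0.001, -0.001]
ft_force: [-0.6, 0.6, 0.1]
grip_width: 76.5
finger_force: 0.0
```

```bash
python3 -c "
from h import *
go(682,-66,95,0)
s=read_camera('side');im=s['pixels'];cv2.imwrite('pics/s2.png',cv2.resize(cv2.cvtColor(im,4)[120:270,220:380],None,fx=4,fy=4,interpolation=2))"
```

```text
23.2 row [0.001  0.0025 0.2264] turn 0.0002 rows 2.7 j7 0.37 yaw 0.1
```

View pics/s2.png

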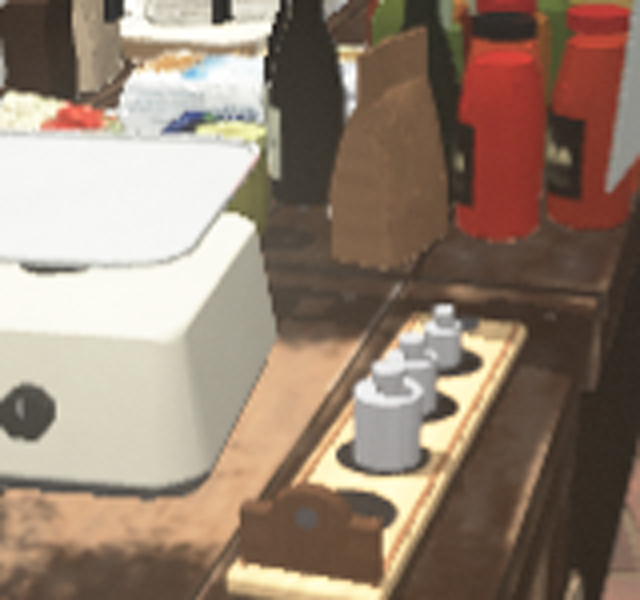

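The side view shows b, c and d upright in their marks (b's foot at crop (388,460), its mark centred at about (383,456)). Next is a.

Request:
{"name": "carry_out", "arguments": {
  "targets": [
    [[0.0005, 0.001, 0.07, 0], [0.0005, 0.001, 0.14, 0], [0.0005, 0.001, 0.2, 0], [0.0005, 0.001, 0.22, 0], [0.0005, 0.001, 0.22, 0], [0.0005, 0.001, 0.22, 0], [0.0005, 0.001, 0.22, 0]]
  ]
}}

```text
clock: 23.88
tcp_pos: [683.3, -66.6, 102.2]
orientation: [0.707, 0.707, 0.001, 0.001]
ft_force: [0.4, 0.4, 0.7]
grip_width: 76.2
finger_force: 0.0
```

```bash
python3 -c "
from h import *
go(682,-66,12,0)"
```

```text
23.9 row [ 0.0013 -0.0031  0.1803] turn 0.0 rows 2.2 j7 0.42 yaw 0.0
```

Request:
{"name": "carry_out", "arguments": {
  "targets": [
    [[0.001, -0.001, 0.05, 0], [0.001, -0.001, 0.1, 0], [0.001, -0.001, 0.15, 0], [0.001, -0.001, 0.174, 0], [0.001, -0.001, 0.174, 0], [0.001, -0.001, 0.174, 0], [0.001, -0.001, 0.174, 0]]
  ]
}}

```text
clock: 24.47
tcp_pos: [683.0, -66.0, 15.2]
orientation: [0.707, 0.707, 0.001, 0.001]
ft_force: [0.3, -0.3, 0.9]
grip_width: 75.7
finger_force: 0.0
```

Request:
{"name": "carry_out", "arguments": {
  "targets": [
    [[0, 0, 0, 0], [0, 0, 0, 0], [0, 0, 0, 0], [0, 0, 0, 0], [0, 0, 0, 0], [0, 0, 0, 0], [0, 0, 0, 0]]
  ],
  "claw": -1,
  "force": 55
}}

```text
clock: 25.05
tcp_pos: [680.3, -65.7, 13.1]
orientation: [0.707, 0.707, -0.001, -0.001]
ft_force: [-7.3, 1.1, 5.9]
grip_width: 49.4
finger_force: 55.0
```

Request:
{"name": "carry_out", "arguments": {
  "targets": [
    [[0, 0, -0.04, 0], [0, 0, -0.1, 0], [0, 0, -0.18, 0], [0, 0, -0.26, 0], [0, 0, -0.34, 0], [0, 0, -0.4, 0], [0, 0, -0.4, 0], [0, 0, -0.4, 0]]
  ]
}}

```text
clock: 25.72
tcp_pos: [681.9, -65.7, 213.5]
orientation: [0.707, 0.707, 0.001, 0.0]
ft_force: [-0.5, -0.5, -8.4]
grip_width: 49.1
finger_force: 55.0
```

```bash
python3 -c "
from h import *
go(454,276,210,88.2)"
```

```text
25.7 row [ 0.6834 -0.4557  0.0066] turn -0.245 rows 12.3 j7 0.37 yaw 0.0
```

Request:
{"name": "carry_out", "arguments": {
  "targets": [
    [[0.6834, -0.4557, 0, -0.245], [0.6834, -0.4557, 0, -0.245], [0.6834, -0.4557, 0, -0.245], [0.6834, -0.4557, 0, -0.245], [0.6834, -0.4557, 0, -0.245], [0.6834, -0.4557, 0, -0.245], [0.6834, -0.4557, 0, -0.245], [0.6834, -0.4557, 0, -0.245], [0.6834, -0.4557, 0, -0.245], [0.6834, -0.4557, 0, -0.245]]
  ]
}}

```text
clock: 26.55
tcp_pos: [449.9, 278.1, 210.4]
orientation: [0.155, 0.988, -0.001, -0.002]
ft_force: [1.5, 1.0, -7.3]
grip_width: 49.3
finger_force: 55.0
```

Request:
{"name": "carry_out", "arguments": {
  "targets": [
    [[0, 0, 0, -0.046], [0, 0, 0, -0.046], [0, 0, 0, -0.046], [0, 0, 0, -0.046], [0, 0, 0, -0.046]]
  ]
}}

```text
clock: 26.97
tcp_pos: [452.6, 275.6, 210.9]
orientation: [0.017, 1.0, -0.001, -0.001]
ft_force: [0.6, 0.5, -8.0]
grip_width: 49.4
finger_force: 55.0
```

```bash
python3 -c "
from h import *
go(454,276,75,88.2)"
```

```text
27.0 row [-0.0035  0.0016  0.2719] turn -0.0003 rows 3.3 j7 0.98 yaw 88.1
```

Request:
{"name": "carry_out", "arguments": {
  "targets": [
    [[-0.002, 0.001, 0.06, 0], [-0.002, 0.001, 0.14, 0], [-0.002, 0.001, 0.21, 0], [-0.002, 0.001, 0.26, 0], [-0.002, 0.001, 0.275, 0], [-0.002, 0.001, 0.275, 0], [-0.002, 0.001, 0.275, 0]]
  ]
}}

```text
clock: 27.55
tcp_pos: [455.2, 276.6, 76.0]
orientation: [0.016, 1.0, -0.0, 0.0]
ft_force: [0.6, 0.6, -7.0]
grip_width: 49.2
finger_force: 55.0
```

```bash
python3 -c "
from h import *
go(454,275.5,25,88.2)"
```

```text
27.6 row [ 0.0024 -0.0022  0.102 ] turn -0.0002 rows 1.2 j7 1.09 yaw 88.1
```

Request:
{"name": "carry_out", "arguments": {
  "targets": [
    [[0.001, -0.0015, 0.03, 0], [0.001, -0.0015, 0.06, 0], [0.001, -0.0015, 0.085, 0], [0.001, -0.0015, 0.1, 0], [0.001, -0.0015, 0.101, 0], [0.001, -0.0015, 0.101, 0], [0.001, -0.0015, 0.101, 0], [0.001, -0.0015, 0.101, 0]]
  ]
}}

```text
clock: 28.22
tcp_pos: [454.7, 276.1, 25.6]
orientation: [0.016, 1.0, 0.0, 0.0]
ft_force: [-0.3, 0.4, -7.2]
grip_width: 49.2
finger_force: 55.0
```

Request:
{"name": "carry_out", "arguments": {
  "targets": [
    [[0, 0, 0, 0], [0, 0, 0, 0], [0, 0, 0, 0], [0, 0, 0, 0], [0, 0, 0, 0]]
  ],
  "claw": 0.38
}}

```text
clock: 28.63
tcp_pos: [454.6, 276.1, 25.3]
orientation: [0.016, 1.0, 0.0, 0.0]
ft_force: [-0.2, 0.5, 0.7]
grip_width: 59.9
finger_force: 0.0
```

Request:
{"name": "carry_out", "arguments": {
  "targets": [
    [[0, 0, -0.03, 0], [0, 0, -0.1, 0], [0, 0, -0.18, 0], [0, 0, -0.26, 0], [0, 0, -0.34, 0], [0, 0, -0.38, 0], [0, 0, -0.38, 0], [0, 0, -0.38, 0]]
  ]
}}

```text
clock: 29.3
tcp_pos: [454.9, 276.4, 216.2]
orientation: [0.016, 1.0, 0.001, 0.001]
ft_force: [-0.0, 0.6, -1.0]
grip_width: 59.7
finger_force: 0.0
```

```bash
python3 -c "
from h import *
go(560,480,230,88.2)"
```

```text
29.3 row [-0.1973  0.4137 -0.0262] turn -0.0 rows 5.5 j7 0.98 yaw 88.2
```

Moving the arm aside so I can look at the rack.

Request:
{"name": "carry_out", "arguments": {
  "targets": [
    [[-0.2, 0.41, -0.02, 0], [-0.2, 0.41, -0.02, 0], [-0.2, 0.41, -0.02, 0], [-0.2, 0.41, -0.02, 0], [-0.2, 0.41, -0.02, 0], [-0.2, 0.41, -0.02, 0], [-0.2, 0.41, -0.02, 0], [-0.2, 0.41, -0.02, 0], [-0.2, 0.41, -0.02, 0]]
  ]
}}

```text
clock: 30.05
tcp_pos: [560.8, 476.1, 223.5]
orientation: [0.017, 1.0, -0.001, -0.001]
ft_force: [0.5, 0.1, 0.2]
grip_width: 60.1
finger_force: 0.0
```

```bash
python3 -c "
from h import *
t=read_camera('top');s=read_camera('side')
a=cv2.resize(cv2.cvtColor(t['pixels'],4)[225:295,175:345],None,fx=4,fy=4,interpolation=2)
cv2.imwrite('pics/t3.png',a)
cv2.imwrite('pics/s3.png',cv2.resize(cv2.cvtColor(s['pixels'],4)[170:290,250:370],None,fx=4,fy=4,interpolation=2))"
```

```text
(no output)
```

View pics/t3.png

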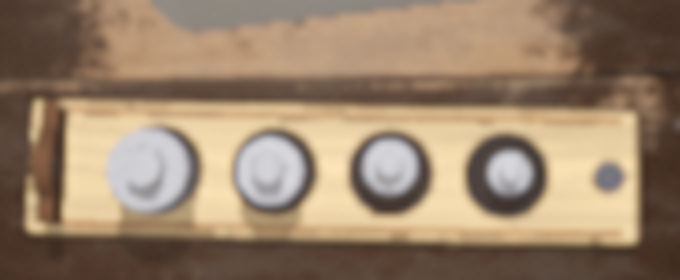

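View pics/s3.png

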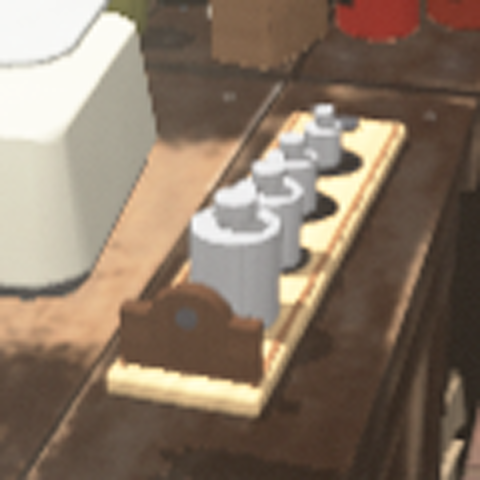

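The top view shows a, b, c, d standing in order from the end plate at crop x≈152, 272, 390 and 508, each over its mark. I'll check the numbers once.

```bash
python3 -c "
from h import *
t=read_camera('top')
for w,m in zip('abcd',((454,274.7),(452,200.6),(449.4,126.5),(447.1,52.5))):
    x,r=fit(t,w,m,12);print(w,(x-m).round(1),round(float(r),2))
o=observe();print(o['qvel'].round(3).max())"
```

```text
a [-3.5  1.3] 0.96
b [-1.7  1.1] 1.11
c [3.1 0.3] 1.19
d [ 0.9 -0.9] 1.24
0.002
```

All four are within 4 mm of their mark centres.

```bash
python3 -c "
from station import *
print(job_done())"
```

```text
the job is handed in; nothing more can be done
None
```

I handed the job in after about 30 s of the 115 s: all four weights stand released and upright on the rack, largest by the end plate down to smallest, each measured within about 5 mm of its mark's centre. The jar was not touched, and no verdict came back at hand-in.

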